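# Seat the rolling plate on the hotplate's pins

### The arm

A 6-joint arm with a two-finger parallel gripper is mounted at the origin on the work surface. World frame = base frame: x ahead of the robot, y to its left, z up, the work surface at z = 0. Lengths are in m, angles in rad, forces in N, time in s.
With the tool pointing down it reaches from about 0.35 to 0.975 m from the base axis. Payload 4.9 kg.
Tool frame: the origin (TCP) lies on the centre line of the jaws, within the pads' length; the fingertips stand 14 mm ahead of it and the grasp point (between the pads) lies 5 mm behind it (manip.nose_length is the distance from the TCP to the fingertips, in m); z points along the fingers, y is the line along which they close (so a half turn about z gives the same grasp; the last joint's range is limited). The gripper opens to 85 mm and grips with 20 to 120 N. Pads are 22 mm wide; open, the fingers measure 114 mm over their backs; the gripper's body (76 mm by 85 mm) begins 54 mm behind the grasp point. The pads swing forward as they close: fully open they stand 13 mm farther back than shut.
Start: joints at [1.148, 0.053, 1.613, -0, 1.476, -0.119], TCP at [0.187, 0.596, 0.245] pointing down, gripper open.
Joint ranges: [-3.01, 3.01], [-1.01, 2.22], [0.06, 2.58], [-1.02, 4.17], [0.09, 2.62], [-3.14, 3.14]. Speed limits (rad/s): [2.57, 2.57, 3.14, 3.14, 3.14, 3.14].

### API

Orientations are given as a unit quaternion [w, x, y, z].
In Python, from plant import manip, imaging gives the robot as it stands.
- The arm moves only by the tool play_rows, never from a script. Its argument "commands" is a list of rows, each a list of 6 numbers: the shift along the tool's x, y, z in mm, then the turn, a rotation vector about the tool's x, y, z in degrees. A call has 1 to 5 rows; each row shifts and turns the commanded pose from where the row before left it, along the tool's axes as they then stand; what a row does not reach is not made up. A row lasts 1/12 s, in which the tool goes at most 41.7 mm and 7.16 degrees, less where a joint would pass 70% of its speed; a pose out of reach is approached as far as the arm can. A call is refused whole if a number of a shift passes 41.7 or a number of a turn 7.16, either way. A call with a gripper value outside its range is refused whole. "hand" is the finger opening in mm, from 0 to 85.4, set as the call begins (left out, the last holds). The fingers move at their own pace and stop on an object; the grip force is fixed at half the most. Time passes only in rows, so rows that do not move let the fingers close. It gives the time, the measured TCP pose, the force, the opening and the grip force at its end, in the units of the state.
- manip.state(): the state, without advancing time (a new reading comes with each control period).
- imaging.grab_frame(name): name is "scene" or "top" or "wrist"; returns a dict with "image" (480x640x3 uint8, red, green, blue), "fx", "fy", "cx", "cy" (pixels), "R" (3x3) and "t" (3): a world point X has camera coordinates R X + t; the wrist camera has in their place "mount" (4x4, takes a point from camera to tool coordinates, whose origin is the TCP and whose axes are the flange's). Camera axes: x right, y down, z forward; pixel columns grow to the right and rows downward; lengths in m; the calibration is good to about 2 mm. A picture is of the moment at which its call begins: read the wrist's pose just before it. There is no depth.
- manip.job_done(): hands the job in; it is judged then, once.
The state is a dict: "time": time; "joint_pos": joint angles; "joint_vel": joint speeds; "joint_efforts": joint torques, N m; "tool_pos": TCP position; "tool_rot": TCP orientation; "contact_force": force on the tool from outside, world axes, zero at the start; "ft_torque": the same for the moment, N m; "gripper_width": opening from 0.0 (shut) to 1.0 (fully open); "grasp_force": force on a finger pad.
Only numpy, scipy, OpenCV 4.12 (cv2) and the standard library are available. Lean on these libraries where they do the work, as an engineer would, in place of code of your own. Each camera call takes 0.05 s, during which the arm holds its last target. There are 200 camera calls.

### The job

The loose aluminium rolling plate has been laid crooked over the cold hotplate and rides up on its two locating pins. With the fingertips, and without picking it up, nudge it sideways until both of its holes drop over the pins and it lies flat and fully home on the heating disc, then take the hand away. Leave everything else on the bench and on the hotplate where it is.

Things in the scene. Friction and masses are not known exactly. Their poses are not given: they have to be found in the camera images.
- stove: Cold, fixed electric hotplate: square steel housing 300 x 300 mm, deck 70 mm above the table; in its middle a dark iron heating disc, diameter 145 mm, flat top 82 mm above the table. Knob on the front (-x) face. Origin: centre of the underside; x to the back, y left, z up; turned up to 0.3 rad on the table. Two pins stand on the deck at x = +30, y = +95 and -95 mm, under the plate at first.
- rolling_plate: Loose aluminium plate, 150 (x) by 240 (y) by 6 mm, 0.4 to 0.8 kg, slippery. Origin: centre of its underside; x towards its back edge, y left, z up. At first it lies on the pin points and the disc's front rim, sloping 0.09 rad down to the front, its centre 15 to 30 mm too far forward (-x of the hotplate), up to 20 mm to either side, turned up to 0.1 rad. Seated, its centre is over the hotplate's.
- pin_left (a point): On the axis of the left pin, level with the disc's top (82 mm above the table); axes as the hotplate's. The steel pin is 10 mm thick up to 4 mm above this level, then tapers to a blunt 3 mm point 9 mm above it. Seated, the plate lies flat on the disc (underside at this level), and the points stand 3 mm above its top.
- pin_right (a point): The same on the right pin, which is alike; 190 mm from the left one.
- hole_left (a point): Centre of the plate's round hole, 12 mm across, at the underside; plate frame x = +30, y = +95 mm; axes as the plate's. It belongs over pin_left. The plate's edges overhang the disc, so under them there is a gap of 9 mm or more above the deck for the fingertips.
- hole_right (a point): Centre of the plate's other hole, a slot 12 mm (x) by 16 mm (y), at the underside; plate frame x = +30, y = -95 mm. It belongs over pin_right.
- lac_block: Reddish-brown block of lac, 30 x 28 x 24 mm high, loose on the deck's back left corner. Origin: centre of its underside.
- mandrel: Turned wooden bangle mandrel standing upright on the table to the left of the hotplate, 58 mm wide at the foot, 130 mm high. Origin: centre of its foot.
- lac_press: Wooden hand press lying to the right of the hotplate: a board 150 x 60 x 18 mm with a dark bow handle up to 47 mm high. Origin: centre of its underside.
- lac_stick: Round wooden stick with a dark lac tip, 240 mm long, 24 mm thick, lying on the table to the left of the hotplate, beyond the mandrel. Origin: mid-length, at the table.
- bangle_roll: Golden tube of stacked bangles, 68 mm wide, 55 mm high, standing behind the hotplate, to the right. Origin: centre of its underside.
- bangle: Single dark red bangle, 68 mm wide, 8 mm high, lying on the table to the right of the hotplate, towards the back. Origin: centre of its underside.
- brass_bowl: Small brass bowl, 84 mm wide, 38 mm high, behind the hotplate, to the left. Origin: centre of its underside.

How it is judged:
At the end, for the whole second after the job is handed in: Both holes are over their pins (round hole within 3 mm, slot within 5 mm), the plate lies flat on the disc (underside within 2 mm of the disc's top at its centre and at both holes, tilt under 0.02 rad) and is at rest (horizontal distance between hole_left and pin_left below 0.003 m and horizontal distance between hole_right and pin_right below 0.005 m and z of each of hole_left, hole_right, rolling_plate in the frame of stove below 0.084 m and angle between rolling_plate's own z axis and vertical below 0.02 rad and linear speed of rolling_plate below 0.01 m/s); the robot touches nothing.
It fails at once if the plate is lifted: its centre or one of its holes is more than 13 mm above the disc's top (z of any of rolling_plate, hole_left, hole_right in the frame of stove above 0.095 m).
It fails at once if the plate is tipped up by more than 0.2 rad (angle between rolling_plate's own z axis and vertical above 0.2 rad).
It fails at once if another thing is moved by more than 20 mm (distance of any of lac_block, mandrel, lac_press, lac_stick, bangle_roll, bangle, brass_bowl from where it was at the start of the episode above 0.02 m).
It also fails if it takes over 58 s, if anything falls off the work surface, if the arm or the gripper's body presses on something with over 40 N, if the wrist force passes 120 N, or if a joint passes its speed limit or range.

## Working session

There is one attempt and no reset: what is moved stays moved. The work goes in short steps, Python scripts to look and compute and a tool call to move; the robot and the scene stay as the last step left them, time stands still between calls to the robot, and variables do not carry over. Pictures are saved under pics/ and viewed, at most 10 in all, crops included, and the job is handed in when it is done.

Besides the shell and the picture viewer there is one more tool, called after "Request:" as name(argument=value, ...) on one line, values as JSON. play_rows: Moves the arm, as the interface text tells. Its arguments: {"type":"object","properties":{"commands":{"type":"array","items":{"type":"array","items":{"type":"number"}}},"hand":{"type":"number"}},"required":["commands"]}

```bash
mkdir -p pics
python3 - <<'E'
from plant import manip, imaging
import cv2
s=manip.state();print(s['time'],s['tool_pos'],s['tool_rot'],manip.nose_length)
for n in("top","scene"):
    f=imaging.grab_frame(n);cv2.imwrite(f'pics/{n}0.png',f['image'][...,::-1])
    print(n,f['fx'],f['fy'],f['cx'],f['cy'],f['R'],f['t'])
E
```

```text
0.0 [0.18673914 0.59583621 0.24404766] [-2.73352111e-04  1.51327788e-01  9.88483099e-01 -9.94702981e-04] 0.014
top 443.6504700174627 443.6504700174627 320.8797167103909 243.33407452987498 [[-4.15962277e-03 -9.99991339e-01 -1.41710379e-04]
 [-9.86809112e-01  4.12772318e-03 -1.61835526e-01]
 [ 1.61834710e-01 -5.33333648e-04 -9.86817735e-01]] [0.07443761 0.6245713  0.87524029]
scene 622.217814396565 622.217814396565 329.7707618745695 235.0031351347872 [[ 0.59961499  0.80008927 -0.01786125]
 [ 0.62082962 -0.47912344 -0.6204928 ]
 [-0.50500738  0.36096799 -0.78400871]] [-0.44237591 -0.30018447  1.47752539]
```

View pics/top0.png

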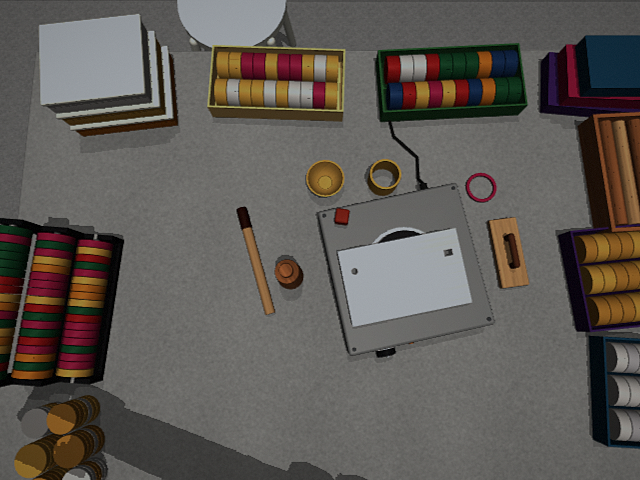

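View pics/scene0.png

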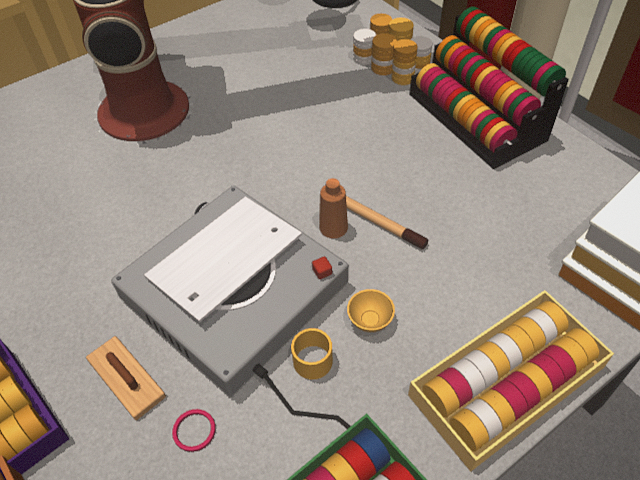

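The top view shows the stove deck with corners near (318,211), (456,185), (494,323) and (349,354). The plate's holes are near (354,271) and (448,252). I'll enlarge both views.

Run:
```python
import cv2
a=cv2.imread('pics/top0.png')[175:365,305:505]
cv2.imwrite('pics/top0c.png',cv2.resize(a,None,fx=3.15,fy=3.15,interpolation=cv2.INTER_CUBIC)[:600])
a=cv2.imread('pics/scene0.png')[180:395,105:355]
cv2.imwrite('pics/scene0c.png',cv2.resize(a,None,fx=2.75,fy=2.75,interpolation=cv2.INTER_CUBIC)[:600])
```

```text
(no output)
```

View pics/top0c.png

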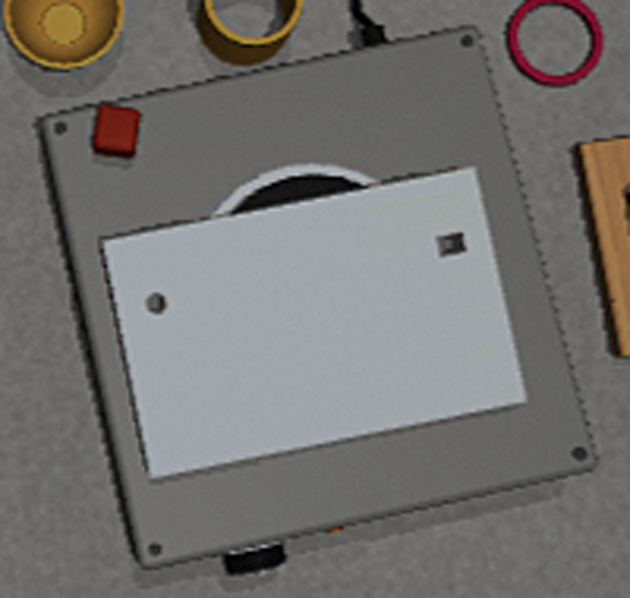

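View pics/scene0c.png

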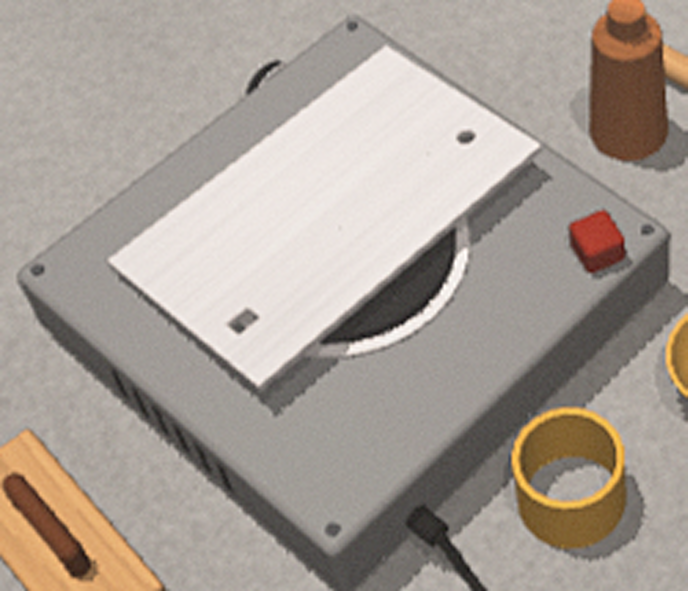

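The crops give the four deck screws, the plate's corners and both holes clearly in both views. Next I triangulate them.

```bash
cat > h.py <<'E'
import numpy as np,cv2,json
from plant import manip, imaging
C={'top':(443.65047,320.87972,243.33407,[[-4.15962277e-03,-9.99991339e-01,-1.41710379e-04],[-9.86809112e-01,4.12772318e-03,-1.61835526e-01],[1.61834710e-01,-5.33333648e-04,-9.86817735e-01]],[0.07443761,0.6245713,0.87524029]),
'scene':(622.217814,329.770762,235.003135,[[0.59961499,0.80008927,-0.01786125],[0.62082962,-0.47912344,-0.6204928],[-0.50500738,0.36096799,-0.78400871]],[-0.44237591,-0.30018447,1.47752539])}
def ray(n,p):
    f,cx,cy,R,t=C[n];R=np.array(R);t=np.array(t)
    d=R.T@np.array([(p[0]-cx)/f,(p[1]-cy)/f,1]);return -R.T@t,d
def tri(rs):
    A=0;b=0
    for o,d in rs:
        d=d/np.linalg.norm(d);P=np.eye(3)-np.outer(d,d);A=A+P;b=b+P@o
    return np.linalg.solve(A,b)
def atz(r,z): o,d=r;return o+d*(z-o[2])/d[2]
def rigid2(src,dst):  # 2D fit
    s=np.array(src,float);d=np.array(dst,float);sc=s-s.mean(0);dc=d-d.mean(0)
    a=np.arctan2((sc[:,0]*dc[:,1]-sc[:,1]*dc[:,0]).sum(),(sc*dc).sum())
    R=np.array([[np.cos(a),-np.sin(a)],[np.sin(a),np.cos(a)]]);t=d.mean(0)-R@s.mean(0)
    return a,t,np.linalg.norm(s@R.T+t-d,axis=1)
E
python3 - <<'E'
from h import *
np.set_printoptions(precision=4,suppress=True)
T=lambda p:((p[0]+.5)/3.15-.5+305,(p[1]+.5)/3.15-.5+175)
S=lambda p:((p[0]+.5)/2.75-.5+105,(p[1]+.5)/2.75-.5+180)
P=dict(sBL=((60,128),(647,229)),sBR=((467,41),(333,529)),sFR=((580,453),(38,270)),sFL=((155,549),(352,26)),
hL=((156,303),(465,137)),hR=((452,244),(242,321)),pBL=((103,240),(540,147)),pBR=((474,168),(262,387)),pFR=((526,402),(110,262)),pFL=((150,478),(388,46)))
X={}
for k,(a,b) in P.items():
    X[k]=tri([ray('top',T(a)),ray('scene',S(b))]);print(k,X[k])
# stove from screws at z=.07 in each view
for n,F,i in(('top',T,0),('scene',S,1)):
    q=[atz(ray(n,F(P[k][i])),.07)[:2] for k in('sFL','sBL','sBR','sFR')]
    h=np.linalg.norm(np.diff(q,axis=0),axis=1).mean()/2
    print(n,'stove',rigid2([(-h,h),(h,h),(h,-h),(-h,-h)],q),h)
q=[X[k][:2] for k in('sFL','sBL','sBR','sFR')];h=.13
a,t,r=rigid2([(-h,h),(h,h),(h,-h),(-h,-h)],q);print('tri',a,t,r)
R=np.array([[np.cos(a),-np.sin(a)],[np.sin(a),np.cos(a)]])
for k in X:
    if k[0]!='s':print(k,R.T@(X[k][:2]-t),X[k][2])
src=[(.075,.12),(.075,-.12),(-.075,-.12),(-.075,.12),(.03,.095),(.03,-.095)]
pa,pt,pr=rigid2(src,[R.T@(X[k][:2]-t) for k in('pBL','pBR','pFR','pFL','hL','hR')]);print('plate in stove',pa,pt,pr)
E
```

```text
sBL [0.6813 0.066  0.0668]
sBR [ 0.7394 -0.2046  0.0669]
sFR [ 0.4692 -0.2621  0.0667]
sFL [0.4109 0.0079 0.0662]
hL [0.563  0.0064 0.0906]
hR [ 0.5997 -0.1809  0.0908]
pBL [0.6025 0.0392 0.0942]
pBR [ 0.6486 -0.1955  0.0935]
pFR [ 0.5014 -0.2247  0.0796]
pFL [0.4553 0.0119 0.0812]
top stove (np.float64(0.21114600493189356), array([ 0.5746, -0.098 ]), array([0.0001, 0.0002, 0.0003, 0.0003])) 0.1378333678764012
scene stove (np.float64(0.21170566641888164), array([ 0.5778, -0.0987]), array([0.0002, 0.0002, 0.0003, 0.0003])) 0.13764024143998924
tri 0.21137282612625355 [ 0.5752 -0.0982] [0.0118 0.0117 0.0119 0.0113]
hL [0.01   0.1048] 0.09064229352496332
hR [ 0.0066 -0.086 ] 0.09084617144765378
pBL [0.0556 0.1286] 0.09417207814267722
pBR [ 0.0514 -0.1105] 0.0934619027268951
pFR [-0.0987 -0.1082] 0.07958045430083455
pFL [-0.0942  0.1328] 0.08123478507984777
plate in stove -0.019257607124467408 [-0.0215  0.0104] [0.0004 0.0005 0.0001 0.0009 0.0002 0.0009]
```

```bash
cat >> h.py <<'E'
from scipy.spatial.transform import Rotation as Ro
A=.2114;T0=np.array([.5752,-.0982]);RS=np.array([[np.cos(A),-np.sin(A)],[np.sin(A),np.cos(A)]])
def w(p): return RS@np.array(p)+T0
def go(p,z,ang=None):
    """shift in tool axes (mm) to stove point p, world z; ang = wanted tool-x angle in stove frame, deg"""
    s=manip.state();q=s['tool_rot'];R=Ro.from_quat([q[1],q[2],q[3],q[0]]).as_matrix()
    a=np.degrees(np.arctan2(R[1,0],R[0,0]))-np.degrees(A)
    here=RS.T@(s['tool_pos'][:2]-T0)
    d=np.r_[w(p),z]-s['tool_pos']
    print('t %.2f stove xy %s z %.1f toolx %.2f tilt %.3f F %s'%(s['time'],np.round(here*1e3,1),s['tool_pos'][2]*1e3,a,np.degrees(np.arccos(-R[2,2])),np.round(s['contact_force'],1)))
    print('shift tool',np.round(R.T@d*1e3,1),'turn z',None if ang is None else round((a-ang+180)%360-180,2))
E
python3 - <<'E'
from h import *
m=atz(ray('top',(288,272)),.12)[:2];print('mandrel stove',RS.T@(m-T0))
b=atz(ray('top',(342,216)),.09)[:2];print('block stove',RS.T@(b-T0))
go((-.021,.165),.16,90)
E
```

```text
mandrel stove [0.03242019 0.23142938]
block stove [0.12347758 0.10358577]
t 0.10 stove xy [-234.2  760.2] z 244.2 toolx 150.48 tilt 0.106 F [-0.1  0.6  0.6]
shift tool [-478.8 -412.7   84.8] turn z 60.48
```

Request:
play_rows(commands=[[-28.7,-24.9,0,0,0,6.72],[-31.5,-21.2,0,0,0,6.72],[-33.7,-17.5,0,0,0,6.72],[-35.5,-13.6,0,0,0,6.72],[-36.9,-9.2,0,0,0,6.72]], hand=50)

```text
time: 0.52
tool_pos: [0.287, 0.433, 0.2446]
tool_rot: [-0.0, 0.433, 0.901, -0.0]
contact_force: [0.5, 0.1, -0.7]
gripper_width: 0.589
grasp_force: 0.0
```

Request:
play_rows(commands=[[-37.7,-4.9,0,0,0,6.72],[-38,-0.5,0,0,0,6.72],[-37.8,4,0,0,0,6.72],[-37,8.4,0,0,0,6.72],[-37,8.4,0,0,0,0]])

```text
time: 0.93
tool_pos: [0.3829, 0.2692, 0.2449]
tool_rot: [-0.0, 0.63, 0.777, -0.0]
contact_force: [0.8, -0.1, 0.9]
gripper_width: 0.584
grasp_force: 0.0
```

```bash
python3 -c "
from h import *
go((-.021,.168),.16,90)"
```

```text
t 0.93 stove xy [-110.9  399.5] z 244.9 toolx 89.79 tilt 0.008 F [ 0.8 -0.1  0.9]
shift tool [-231.2   90.8   84.9] turn z -0.21
```

Request:
play_rows(commands=[[-38,15,0,0,0,-0.2],[-38,15,0,0,0,0],[-39,15,0,0,0,0],[-39,15,0,0,0,0],[-39,15,0,0,0,0]])

```text
time: 1.35
tool_pos: [0.4969, 0.0965, 0.245]
tool_rot: [-0.0, 0.627, 0.779, 0.0]
contact_force: [0.9, 0.2, 1.2]
gripper_width: 0.586
grasp_force: 0.0
```

Request:
play_rows(commands=[[-38,15.8,0,0,0,0],[0,0,40,0,0,0],[0,0,40,0,0,0],[0,0,20,0,0,0],[0,0,0,0,0,0]])

```text
time: 1.77
tool_pos: [0.5156, 0.0643, 0.1383]
tool_rot: [-0.005, 0.628, 0.779, -0.004]
contact_force: [-1.0, 0.2, -1.4]
gripper_width: 0.584
grasp_force: 0.0
```

Run:
```python
from h import *
go((-.021,.146),.1,90)
f=imaging.grab_frame('wrist');cv2.imwrite('pics/w1.png',f['image'][...,::-1]);print(f['mount'],f['fx'],f['cx'],f['cy'])
```

```text
t 1.77 stove xy [-24.2 171.4] z 138.3 toolx 90.15 tilt 0.723 F [-1.   0.2 -1.4]
shift tool [-25.6   3.6  38.2] turn z 0.15
[[ 1.13636122e-03 -9.56187524e-01 -2.92752674e-01  7.52722379e-02]
 [ 9.99999226e-01  1.23500894e-03 -1.52141406e-04  3.95356375e-04]
 [ 5.07027885e-04 -2.92752275e-01  9.56188187e-01 -1.27709531e-01]
 [ 0.00000000e+00  0.00000000e+00  0.00000000e+00  1.00000000e+00]] 350.0525051866608 314.4578442886474 239.0748702619871
```

View pics/w1.png

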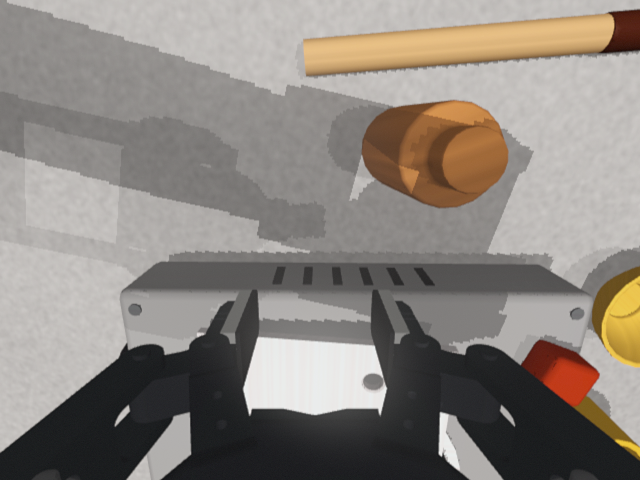

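The wrist view shows the fingers straddling the plate's left edge region. The mandrel at (450,155) is clear. Next is a guarded descent to the deck beside the edge.

Request:
play_rows(commands=[[-12,2,10,0,0,0],[-13.5,1.5,20,0,0,0],[0,0,14,0,0,0],[0,0,0,0,0,0],[0,0,0,0,0,0]])

```text
time: 2.23
tool_pos: [0.5297, 0.0402, 0.1025]
tool_rot: [0.001, 0.627, 0.779, 0.0]
contact_force: [1.5, 0.9, 0.0]
gripper_width: 0.586
grasp_force: 0.0
```

```bash
python3 -c "
from h import *
go((-.021,.146),.088,90)"
```

```text
t 2.23 stove xy [-15.4 144.9] z 102.5 toolx 90.20 tilt 0.088 F [1.5 0.9 0. ]
shift tool [ 1.2 -5.6 14.5] turn z 0.2
```

Request:
play_rows(commands=[[1,-5.5,8,0,0,0.2],[0,0,2,0,0,0],[0,0,2,0,0,0],[0,0,1,0,0,0],[0,0,0,0,0,0]])

```text
time: 2.65
tool_pos: [0.5233, 0.0405, 0.0884]
tool_rot: [0.0, 0.628, 0.778, 0.0]
contact_force: [-0.5, -0.4, -1.3]
gripper_width: 0.587
grasp_force: 0.0
```

Request:
play_rows(commands=[[0,0,1,0,0,0],[0,0,1,0,0,0],[0,0,0,0,0,0]])

```text
time: 2.9
tool_pos: [0.5233, 0.0404, 0.0862]
tool_rot: [-0.0, 0.629, 0.778, -0.0]
contact_force: [-0.6, -0.8, 0.2]
gripper_width: 0.589
grasp_force: 0.0
```

Request:
play_rows(commands=[[0,0,1,0,0,0],[0,0,1,0,0,0],[0,0,0,0,0,0]])

```text
time: 3.15
tool_pos: [0.5231, 0.0404, 0.084]
tool_rot: [-0.0, 0.629, 0.778, -0.0]
contact_force: [-0.6, 0.7, 0.6]
gripper_width: 0.584
grasp_force: 0.0
```

Request:
play_rows(commands=[[0,0,1,0,0,0],[0,0,1,0,0,0],[0,0,0,0,0,0]])

```text
time: 3.4
tool_pos: [0.5231, 0.0404, 0.082]
tool_rot: [-0.0, 0.629, 0.778, -0.0]
contact_force: [-0.6, 0.8, -0.6]
gripper_width: 0.59
grasp_force: 0.0
```

```bash
python3 -c "
from h import *
go((-.021,.146),.082,90)"
```

```text
t 3.40 stove xy [-21.8 146.4] z 82.0 toolx 90.00 tilt 0.023 F [-0.6  0.8 -0.6]
shift tool [-0.4  0.8  0. ] turn z 0.0
```

Request:
play_rows(commands=[[-1.5,0,0,0,0,0],[-1.5,0,0,0,0,0],[-1.5,0,0,0,0,0],[-1.5,0,0,0,0,0],[0,0,0,0,0,0]])

```text
time: 3.82
tool_pos: [0.5245, 0.0343, 0.0823]
tool_rot: [-0.0, 0.629, 0.778, -0.0]
contact_force: [0.4, 0.2, 0.4]
gripper_width: 0.581
grasp_force: 0.3
```

Request:
play_rows(commands=[[-1,0,0,0,0,0],[-1,0,0,0,0,0],[-1,0,0,0,0,0],[-1,0,0,0,0,0],[0,0,0,0,0,0]])

```text
time: 4.23
tool_pos: [0.5254, 0.0304, 0.0823]
tool_rot: [0.0, 0.629, 0.778, -0.0]
contact_force: [-0.9, -0.0, 0.5]
gripper_width: 0.586
grasp_force: 0.4
```

Request:
play_rows(commands=[[-1,0,0,0,0,0],[-1,0,0,0,0,0],[-1,0,0,0,0,0],[-1,0,0,0,0,0],[0,0,0,0,0,0]])

```text
time: 4.65
tool_pos: [0.5263, 0.0264, 0.0823]
tool_rot: [0.0, 0.629, 0.778, -0.0]
contact_force: [-0.9, -0.2, 0.0]
gripper_width: 0.586
grasp_force: 0.3
```

Run:
```python
from h import *
go((-.021,.131),.082,90)
f=imaging.grab_frame('top');cv2.imwrite('pics/top1.png',f['image'][...,::-1])
a=f['image'][175:365,305:505,::-1]
cv2.imwrite('pics/top1c.png',cv2.resize(a,None,fx=3.15,fy=3.15,interpolation=cv2.INTER_CUBIC)[:600])
```

```text
t 4.65 stove xy [-21.7 132.1] z 82.3 toolx 90.00 tilt 0.018 F [-0.9 -0.2  0. ]
shift tool [-1.1  0.7  0.3] turn z -0.0
```

View pics/top1c.png

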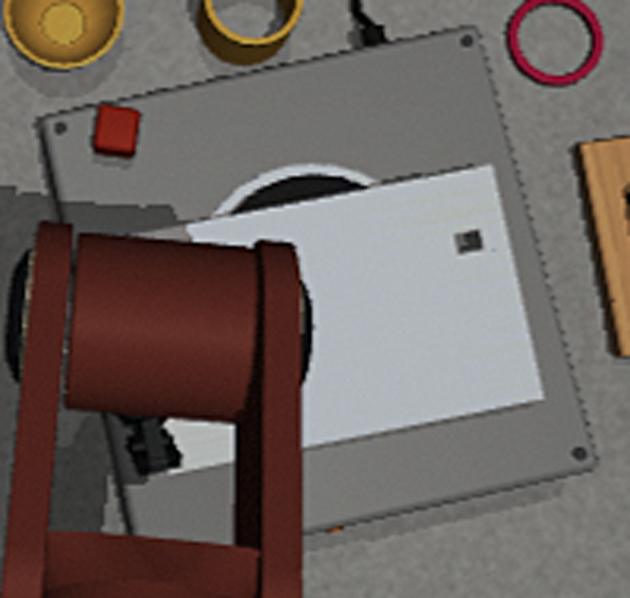

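The plate's y offset is now about 0: the right hole moved from crop (452,244) to (468,241), roughly 10 mm. Now I move to the front edge.

Request:
play_rows(commands=[[10,0,0,0,0,0],[12,0,0,0,0,0],[0,0,-35,0,0,0],[0,0,-35,0,0,0],[-20,-15,0,0,0,-7]])

```text
time: 5.12
tool_pos: [0.5161, 0.0282, 0.1604]
tool_rot: [0.006, 0.577, 0.816, 0.004]
contact_force: [1.5, -0.4, 1.6]
gripper_width: 0.585
grasp_force: 0.0
```

Request:
play_rows(commands=[[-20,-15,0,0,0,-7],[-20,-15,0,0,0,-7],[-20,-15,0,0,0,-7],[-20,-15,0,0,0,-7],[-20,-15,0,0,0,-7]])

```text
time: 5.53
tool_pos: [0.5027, -0.0974, 0.1524]
tool_rot: [0.0, 0.305, 0.952, -0.0]
contact_force: [-0.3, -0.2, 0.6]
gripper_width: 0.585
grasp_force: 0.0
```

Request:
play_rows(commands=[[0,0,0,0,0,-7],[0,0,0,0,0,-7],[0,0,0,0,0,-7],[0,0,0,0,0,-7],[0,0,0,0,0,-7]])

```text
time: 5.95
tool_pos: [0.5031, -0.0965, 0.1523]
tool_rot: [0.0, 0.004, 1.0, -0.0]
contact_force: [-0.1, 0.1, -0.1]
gripper_width: 0.586
grasp_force: 0.0
```

```bash
python3 -c "
from h import *
go((-.132,0),.115,180)"
```

```text
t 5.95 stove xy [-70.1  16.8] z 152.3 toolx 167.38 tilt 0.006 F [-0.1  0.1 -0.1]
shift tool [ 56.7 -29.9  37.3] turn z -12.62
```

Request:
play_rows(commands=[[28,-15,0,0,0,0],[28.7,-15,0,0,0,0],[0,0,0,0,0,-6.3],[0,0,20,0,0,-6.3],[0,0,17,0,0,0]])

```text
time: 6.37
tool_pos: [0.4465, -0.1263, 0.116]
tool_rot: [0.002, -0.104, 0.995, -0.001]
contact_force: [-0.1, 0.3, -0.7]
gripper_width: 0.587
grasp_force: 0.0
```

Run:
```python
from h import *
go((-.128,0),.082,180)
f=imaging.grab_frame('scene');cv2.imwrite('pics/scene1.png',f['image'][...,::-1])
a=f['image'][180:395,105:355,::-1]
cv2.imwrite('pics/scene1c.png',cv2.resize(a,None,fx=2.75,fy=2.75,interpolation=cv2.INTER_CUBIC)[:600])
```

```text
t 6.37 stove xy [-131.7   -0.5] z 116.0 toolx -180.19 tilt 0.208 F [-0.1  0.3 -0.7]
shift tool [-3.6  0.5 34. ] turn z -0.19
```

View pics/scene1c.png

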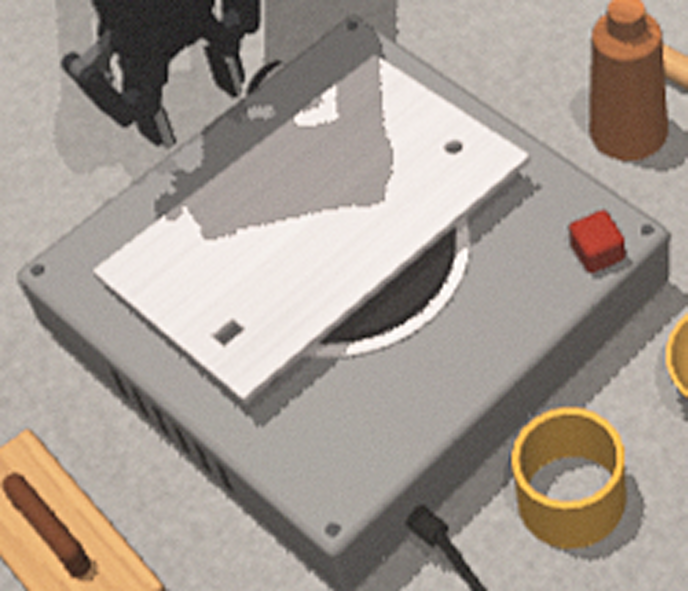

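Run:
```python
from h import *
S=lambda p:((p[0]+.5)/2.75-.5+105,(p[1]+.5)/2.75-.5+180)
q=[RS.T@(atz(ray('scene',S(p)),z)[:2]-T0) for p,z in (((453,147),.0907),((228,331),.0907),((527,158),.094),((247,401),.094),((95,271),.080))]
print(rigid2([(.03,.095),(.03,-.095),(.075,.12),(.075,-.12),(-.075,-.12)],q))
```

```text
(np.float64(-0.018332834555320032), array([-0.02150512, -0.0005408 ]), array([0.00027307, 0.00094066, 0.00157973, 0.00201502, 0.00129068]))
```

Request:
play_rows(commands=[[0,0,17,0,0,-0.2],[0,0,16,0,0,0],[-3,0,0,0,0,0],[-3,0,0,0,0,0],[0,0,0,0,0,0]])

```text
time: 6.83
tool_pos: [0.4525, -0.1247, 0.0828]
tool_rot: [0.0, -0.104, 0.995, -0.0]
contact_force: [-0.4, -0.3, -0.4]
gripper_width: 0.583
grasp_force: 0.0
```

Request:
play_rows(commands=[[-4,0,0,0,0,0],[-4,0,0,0,0,0],[-4,0,0,0,0,0],[-3,0,0,0,0,0],[-1,0,0,0,0,0]])

```text
time: 7.25
tool_pos: [0.468, -0.1219, 0.0825]
tool_rot: [0.0, -0.104, 0.995, -0.0]
contact_force: [0.3, -0.6, -0.1]
gripper_width: 0.582
grasp_force: 0.0
```

Request:
play_rows(commands=[[-1.5,0,0,0,0,0],[-1.5,0,0,0,0,0],[-1.5,0,0,0,0,0],[-1.5,0,0,0,0,0],[-1.5,0,0,0,0,0]])

```text
time: 7.67
tool_pos: [0.4746, -0.1205, 0.0823]
tool_rot: [-0.0, -0.104, 0.995, 0.0]
contact_force: [-2.2, 0.2, 1.9]
gripper_width: 0.586
grasp_force: 1.2
```

Request:
play_rows(commands=[[-1.5,0,0,0,0,0],[-1.5,0,0,0,0,0],[-1.5,0,0,0,0,0],[-1,0,0,0,0,0],[0,0,0,0,0,0]])

```text
time: 8.08
tool_pos: [0.4804, -0.1192, 0.0823]
tool_rot: [0.0, -0.104, 0.995, 0.0]
contact_force: [-1.7, -0.7, 0.1]
gripper_width: 0.584
grasp_force: 0.6
```

Run:
```python
from h import *
go((-.092,0),.082,180)
f=imaging.grab_frame('scene')
a=f['image'][180:395,105:355,::-1]
cv2.imwrite('pics/scene2c.png',cv2.resize(a,None,fx=2.75,fy=2.75,interpolation=cv2.INTER_CUBIC)[:600])
```

```text
t 8.08 stove xy [-97.1  -0.6] z 82.3 toolx -180.19 tilt 0.021 F [-1.7 -0.7  0.1]
shift tool [-5.1  0.7  0.3] turn z -0.19
```

View pics/scene2c.png

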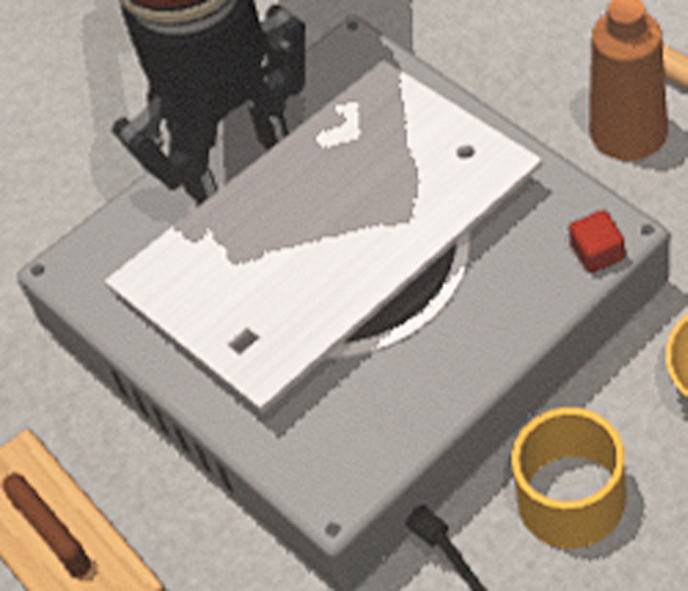

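Run:
```python
from h import *
S=lambda p:((p[0]+.5)/2.75-.5+105,(p[1]+.5)/2.75-.5+180)
q=[RS.T@(atz(ray('scene',S(p)),z)[:2]-T0) for p,z in (((466,152),.0907),((243,341),.0907),((540,160),.094),((263,410),.094),((107,282),.080))]
print(rigid2([(.03,.095),(.03,-.095),(.075,.12),(.075,-.12),(-.075,-.12)],q),q[:2])
```

```text
(np.float64(-0.00012496449626217247), array([-0.01126288,  0.00090291]), array([0.00076638, 0.00089273, 0.00101832, 0.00128718, 0.00089277])) [array([0.01943694, 0.09623689]), array([ 0.01814382, -0.09477827])]
```

Request:
play_rows(commands=[[-1.3,0,0,0,0,0],[-1.3,0,0,0,0,0],[-1.3,0,0,0,0,0],[-1.3,0,0,0,0,0],[-1.3,0,0,0,0,0]])

```text
time: 8.55
tool_pos: [0.4868, -0.1179, 0.0823]
tool_rot: [0.0, -0.104, 0.995, 0.0]
contact_force: [-0.9, 0.3, -0.6]
gripper_width: 0.587
grasp_force: 0.0
```

Request:
play_rows(commands=[[-0.7,0,0,0,0,0],[-0.7,0,0,0,0,0],[-0.7,0,0,0,0,0],[0,0,0,0,0,0]])

```text
time: 8.88
tool_pos: [0.4889, -0.1175, 0.0824]
tool_rot: [0.0, -0.104, 0.995, -0.0]
contact_force: [0.4, 0.4, 0.9]
gripper_width: 0.583
grasp_force: 0.0
```

Request:
play_rows(commands=[[-0.7,0,0,0,0,0],[-0.7,0,0,0,0,0],[0,0,0,0,0,0]])

```text
time: 9.13
tool_pos: [0.4901, -0.1172, 0.0823]
tool_rot: [0.0, -0.104, 0.995, -0.0]
contact_force: [-0.8, -0.0, 0.1]
gripper_width: 0.584
grasp_force: 0.0
```

Run:
```python
from h import *
go((-.086,0),.082,180)
f=imaging.grab_frame('scene')
a=f['image'][180:395,105:355,::-1]
cv2.imwrite('pics/scene3c.png',cv2.resize(a,None,fx=2.75,fy=2.75,interpolation=cv2.INTER_CUBIC)[:600])
```

```text
t 9.13 stove xy [-87.2  -0.7] z 82.3 toolx -180.19 tilt 0.011 F [-0.8 -0.   0.1]
shift tool [-1.2  0.7  0.3] turn z -0.19
```

View pics/scene3c.png

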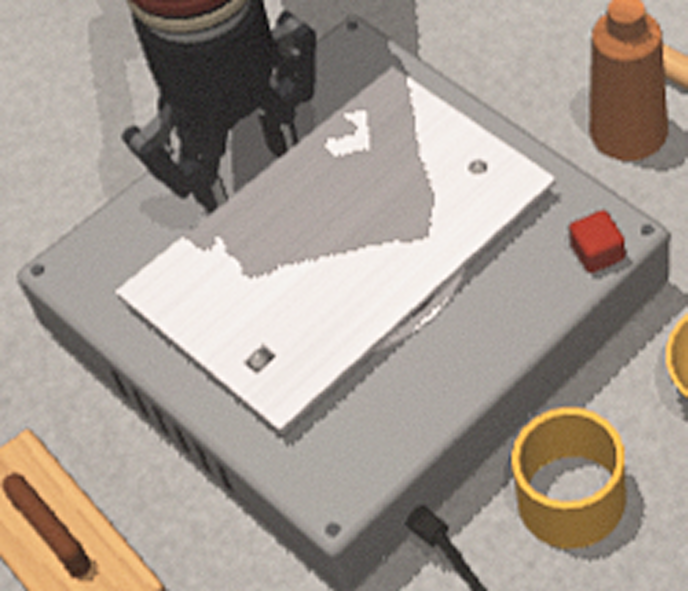

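Pins are visible in both holes, at (478,167) and (260,358). I'll compare the plate's outline with the predicted seated pose, and at 4 mm higher too.

Run:
```python
from h import *
f,cx,cy,R,t=C['scene'];R=np.array(R)
obs=dict(hL=(478,167),hR=(260,358),BL=(554,180),BR=(285,430),FR=(118,292))
src=dict(hL=(.03,.095),hR=(.03,-.095),BL=(.075,.12),BR=(.075,-.12),FR=(-.075,-.12))
for k in src:
    r=[]
    for z in(.088,.092):
        c=R@np.r_[w(src[k]),z-.0033]+t;r.append(np.round([(f*c[0]/c[2]+cx-105+.5)*2.75-.5,(f*c[1]/c[2]+cy-180+.5)*2.75-.5],1))
    print(k,obs[k],*r)
```

```text
hL (478, 167) [477.1 167. ] [476.6 163.3]
hR (260, 358) [257.7 357.5] [256.5 353.9]
BL (554, 180) [553.8 179.2] [553.5 175.4]
BR (285, 430) [276.7 428.4] [275.5 425. ]
FR (118, 292) [114.6 289.6] [113. 286.]
```

Request:
play_rows(commands=[[8,0,0,0,0,0],[15,0,0,0,0,0],[15,0,-20,0,0,0],[10,0,-40,0,0,0],[0,0,-40,0,0,0]])

```text
time: 9.6
tool_pos: [0.4394, -0.1265, 0.1808]
tool_rot: [-0.003, -0.103, 0.995, 0.001]
contact_force: [1.3, -1.1, 0.2]
gripper_width: 0.584
grasp_force: 0.0
```

Request:
play_rows(commands=[[20,0,-30,0,0,0],[30,0,-20,0,0,0],[30,0,0,0,0,0],[0,0,0,0,0,0]])

```text
time: 9.93
tool_pos: [0.3622, -0.1445, 0.2342]
tool_rot: [0.001, -0.103, 0.995, -0.002]
contact_force: [-0.4, -0.4, -0.7]
gripper_width: 0.584
grasp_force: 0.0
```

Run:
```python
from h import *
f=imaging.grab_frame('scene')
a=f['image'][195:345,140:312,::-1]
cv2.imwrite('pics/scene4c.png',cv2.resize(a,None,fx=4,fy=4,interpolation=cv2.INTER_CUBIC))
f,cx,cy,R,t=C['scene'];R=np.array(R)
src=dict(hL=(.03,.095),hR=(.03,-.095),BL=(.075,.12),BR=(.075,-.12),FR=(-.075,-.12),FL=(-.075,.12))
for k in src:
    c=R@np.r_[w(src[k]),.088-.0033]+t;print(k,np.round([(f*c[0]/c[2]+cx-140+.5)*4-.5,(f*c[1]/c[2]+cy-195+.5)*4-.5],1))
```

```text
hL [554.2 183.2]
hR [235.  460.2]
BL [665.8 200.9]
BR [262.8 563.3]
FR [ 26.9 361.5]
FL [430.6  37.4]
```

View pics/scene4c.png

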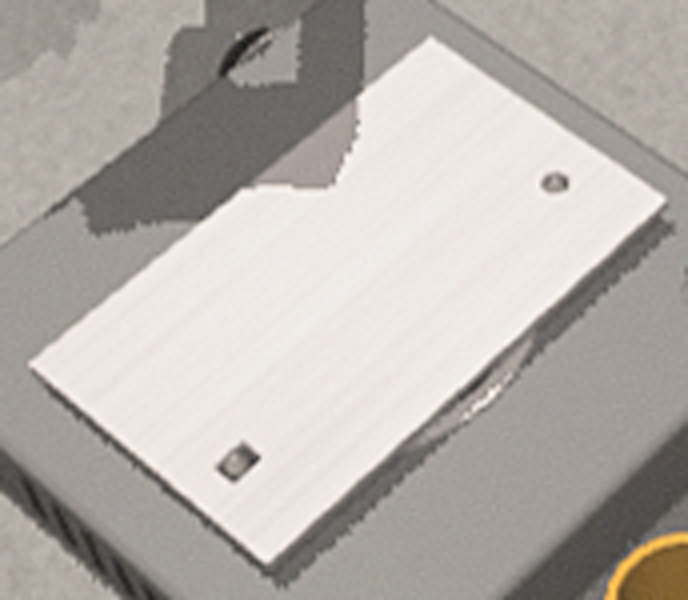

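The final view shows both pins centred in their holes, at (555,182) and (239,461). The plate's corners lie within about 1 camera pixel of the predicted flat seat, so I'm handing it in.

```bash
python3 -c "
from plant import manip
print(manip.job_done())"
```

```text
the job is handed in; nothing more can be done
None
```

The plate was nudged home with both holes over the pins; in the last camera view it lay flat on the disc to within about 1 pixel (roughly 2 mm). The hand was then withdrawn and the job handed in, but no verdict was returned.

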